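# Find the returned case that still has kit in it

## Robot

A 6-joint arm with a two-finger parallel gripper is mounted at the origin on the work surface. World frame = base frame: x ahead of the robot, y to its left, z up, the work surface at z = 0. Lengths are in mm, angles in rad, forces in N, time in s.
With the tool pointing down it reaches from about 375 to 825 mm from the base axis. Payload 5.5 kg.
Tool frame: the origin (TCP) lies midway between the tips of the shut fingers; the grasp point (between the pads) lies bot.hold_point_z behind it (bot.hold_point_z is the distance from the TCP to the grasp point, in mm); x points along the fingers, y is the direction in which the jaws open and shut, and the axes are right-handed (so a half turn about x gives the same grasp; the last joint's range is limited). The gripper opens to 85 mm and grips with 20 to 120 N. Pads are 22 mm wide; open, the fingers measure 114 mm over their backs; the gripper's body (76 mm by 85 mm) begins 54 mm behind the grasp point. The pads swing forward as they close: fully open they stand 13 mm farther back than shut.
Start: joints at [-1.104, 0.314, -0.047, 1.21, 0, 1.571], TCP at [270.015, -535.805, 231.299] pointing down, gripper open.
Joint ranges: [-2.67, 2.67], [-0.69, 1.73], [-1.03, 1.25], [-2.08, 2.16], [-1.42, 1.45], [-3.14, 3.14]. Speed limits (rad/s): [2.39, 2.39, 3.01, 3.14, 3.14, 3.14].

## Interface

Orientations are given as a unit quaternion [x, y, z, w].
In Python, from cell import bot gives the robot as it stands.
- The arm moves only by the shell command python3 -m inch 'ROWS'. ROWS is JSON, a list of rows, each a list of 7 numbers: the shift along the tool's x, y, z scaled (see below), then the turn, a rotation vector about the tool's x, y, z scaled (see below), then the closure in counts, from 0 (fully open) to 255 (shut). A call has exactly 8 rows; each row is the pose to reach, as a shift and turn from the pose measured when the call began, along the tool's axes at that moment; what a row does not reach only later rows make up. The controller multiplies each number of a shift by 0.25 m and each number of a turn by 90 degrees. A row lasts 1/8 s, in which the tool goes at most 62.5 mm and 10.7 degrees, less where a joint would pass 70% of its speed; a pose out of reach is approached as far as the arm can. A call with a number of a shift or a turn outside -1 to 1 is refused whole. A call with a gripper value outside its range is refused whole. The fingers move at their own pace and stop on an object; the grip force is fixed at half the most. Time passes only in rows, so rows that repeat a pose let the fingers close, or fill a call up. It gives the time, the measured TCP pose, the force and the opening at its end, in the units of the state.
- bot.state(): the state, without advancing time (a new reading comes with each control period).
- bot.camera(name): name is "side" or "top"; returns (picture, depth): 400x640x3 uint8, red, green, blue; 400x640 float32, mm along the optical axis (not along the pixel's ray), 0 where there is no reading.
- bot.camera_model(name): a dict with "fovy" (degrees; the focal length in pixels is half the picture's height over the tangent of half this angle, whatever the lens; pixels are square), "cx", "cy" (the principal point, pixels), "R" (3x3) and "t" (3): a world point X has camera coordinates R X + t. Camera axes: x right, y down, z forward; pixel columns grow to the right and rows downward; lengths in mm; the calibration is good to about 2 mm. A picture is of the moment at which its call begins. camera_model takes no time and is no camera call.
- bot.hand_in(): hands the job in, once; it reports no verdict.
The state is a dict: "time_s": time; "q": joint angles; "joint_vel": joint speeds; "joint_efforts": joint torques, N m; "tcp_pos": TCP position; "tcp_rot": TCP orientation; "contact_force": force on the tool from outside, world axes, zero at the start; "wrist_torque": the same for the moment, N m; "width": opening from 0.0 (shut) to 1.0 (fully open).
Only numpy, scipy, OpenCV 4.12 (cv2) and the standard library are available. Lean on these libraries where they do the work, as an engineer would, in place of code of your own. Each camera call takes 0.05 s, during which the arm holds its last target. There are 200 camera calls.

## Task

Three identical kit cases have come back on the sloping returns rack and one still has kit inside. Starting at the yellow bay, then white, then red, lift each case by its bar handle some 6 cm clear above its bay to feel its weight; put each back in its own bay and let go before lifting the next, though if the red-bay case proves the heavy one it may go straight on. Then set the heavy case gently in the blue tray, flat on the tray's floor with its handle up, with the two empty ones back in their bays and the other things on the counter left alone.

Things in the scene. Friction and masses are not known exactly. Their poses are not given: they have to be found in the camera images.
- rack: fixed plywood rack, 355 (y) x 145 (x) x 120 mm high; origin on the counter under the row of cases. Its deck rises along +x (away from the robot) at 30 degrees, so lids and handles lean 30 degrees towards rack -x. Three bays side by side, 110 mm wide inside, 115 apart, with 14 mm fins between; a steel lip 20 mm high, leaning outward, on the lower edge; coloured plates mark the bays
- bay_yellow (a point): point on the deck surface, 70 mm above the counter, under the centre of a case in the yellow bay (rack y = +115 mm); axes as the rack's (level). The foot of the lip is 57 mm down the slope from it
- bay_white (a point): the same for the white (middle) bay
- bay_red (a point): the same for the red bay (rack y = -115 mm)
- case_a_mid (a point): closed black hard case, silver latches, body 110 (its x, up the slope) x 90 (y) x 60 mm (z, out of the lid); point: body centre. Grey bar handle on the lid along y: 84 mm long, 18 thick (x), 20 high, its centre 58 mm from this point along +z, 18 mm gap under it; posts at y +-34 mm. Starts in any bay. The three cases look the same: two are empty (0.2 to 0.3 kg), one heavy (0.6 to 0.85 kg)
- case_b_mid (a point): closed black hard case, silver latches, body 110 (its x, up the slope) x 90 (y) x 60 mm (z, out of the lid); point: body centre. Grey bar handle on the lid along y: 84 mm long, 18 thick (x), 20 high, its centre 58 mm from this point along +z, 18 mm gap under it; posts at y +-34 mm. Starts in any bay, up to 6 mm off its middle, lower end 2 mm from the lip
- case_c_mid (a point): closed black hard case, silver latches, body 110 (its x, up the slope) x 90 (y) x 60 mm (z, out of the lid); point: body centre. Grey bar handle on the lid along y: 84 mm long, 18 thick (x), 20 high, its centre 58 mm from this point along +z, 18 mm gap under it; posts at y +-34 mm. Starts in any bay, up to 6 mm off its middle, lower end 2 mm from the lip
- tray: fixed blue open tray, outside 170 (x) x 150 (y) x 30 mm high, walls 5 mm, floor 5 mm thick, on the counter; origin under its centre. The case fits in with its x along the tray's x (25 mm to spare at each side); a case must be lowered to the floor, not dropped more than 1 cm
- tape_mid (a point): orange roll of tape lying flat, 100 mm across, 48 mm high, point at its centre; leave alone
- lens_mid (a point): black camera lens standing upright, 76 mm across, 100 mm high, point at its centre; leave alone
- charger_mid (a point): grey battery charger with two black batteries, 80 x 120 x 67 mm, point near its centre, 30 mm up; leave alone
There are look-alikes about, which are no part of the job. Leave any orange or purple look-alike of the part that bears case_c_mid alone.

How it is judged:
By the outcome, as a careful person would: the job done as asked, in the order asked, and still so for the second after the job is handed in, with the robot touching nothing.
It also fails if it takes over 72 s, if anything falls off the work surface, if the arm or the gripper's body presses on something with over 40 N, if the wrist force passes 120 N, or if a joint passes its speed limit or range.

## Working session

There is one attempt and no reset: what is moved stays moved. The work goes in short steps, Python scripts to look and compute and a shell command to move; the robot and the scene stay as the last step left them, time stands still between calls to the robot, and variables do not carry over. Pictures are saved under pics/ and viewed, about 8 in all and at most 12, crops included, and the job is handed in when it is done.

```bash
ls; mkdir -p pics; python3 - <<'E'
from cell import bot
import cv2,numpy as np
print(bot.state()); print(bot.hold_point_z)
for n in("side","top"):
    p,d=bot.camera(n); np.savez(f"{n}0.npz",p=p,d=d); cv2.imwrite(f"pics/{n}0.png",p[:,:,::-1]); print(n,bot.camera_model(n),(d>0).mean())
E
```

```text
pics
{'time_s': 0.0, 'q': array([-1.10399972e+00,  3.14231593e-01, -4.80716422e-02,  1.21016564e+00,
       -7.70614447e-06,  1.57074923e+00]), 'joint_vel': array([-0.00015847, -0.000542  , -0.00057221, -0.00097325,  0.00020497,
       -0.00031201]), 'joint_efforts': array([ 1.50900137e-04, -5.39586961e+01,  3.39750195e+01,  1.92207796e-02,
        2.23113902e-04, -7.83069567e-06]), 'tcp_pos': array([ 269.76253445, -535.30989965,  230.43446026]), 'tcp_rot': array([-0.68779082, -0.16413402,  0.68806963, -0.16298467]), 'contact_force': array([ 0.05192995, -0.56327752,  0.91046856]), 'wrist_torque': array([-0.00251264, -0.01580336,  0.01352499]), 'width': 1.0022245702945953}
18.700000000000003
side {'fovy': 44.228698362692995, 'cx': 316.37378999806816, 'cy': 194.27311972246736, 'R': array([[-0.91098018, -0.4124467 , -0.00168555],
       [-0.28854997,  0.64023616, -0.71192455],
       [ 0.29471008, -0.64806279, -0.70225394]]), 't': array([ 490.59850467,  254.78404944, 1063.51772185])} 0.995921875
top {'fovy': 51.350796623007696, 'cx': 315.6577997497572, 'cy': 198.5083445768442, 'R': array([[-0.02527214, -0.99930607, -0.02736241],
       [-0.99803999,  0.02678869, -0.0565557 ],
       [ 0.05724946,  0.0258795 , -0.99802442]]), 't': array([   5.54339634,  569.17008119, 1173.42796628])} 0.99602734375
```

View pics/top0.png

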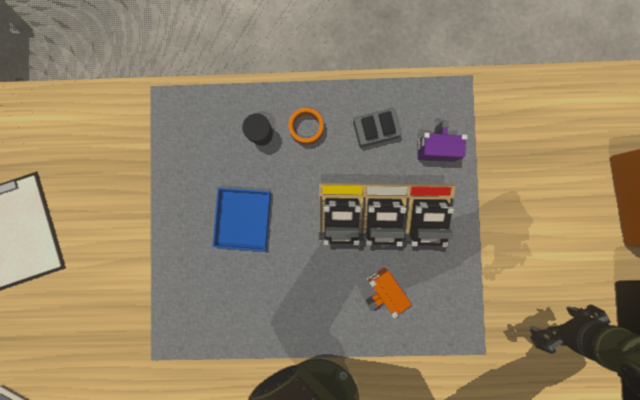

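View pics/side0.png

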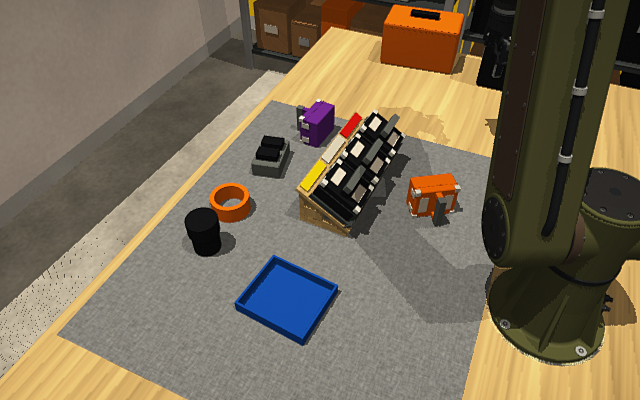

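The top view looks down with +x up and +y left: cases at about (342,218), (387,218) and (432,218), the tray at (243,219), an orange look-alike in front of the rack at (390,292), and a purple one at (442,146). The side view agrees. Next I'll get positions from the top depth.

```bash
cat > h.py <<'E'
import numpy as np,cv2
from cell import bot
from scipy.spatial.transform import Rotation as Ro
def cloud(n,d):
    m=bot.camera_model(n); f=200/np.tan(np.radians(m["fovy"]/2))
    v,u=np.mgrid[:400,:640]; c=np.dstack([(u-m["cx"])/f*d,(v-m["cy"])/f*d,d])
    return (c-np.array(m["t"]))@np.array(m["R"])
def rot(yaw,tilt=30,flip=1):
    a=np.radians(tilt); X=np.array([np.sin(a),0,-np.cos(a)]); Y=flip*np.array([np.cos(a),0,np.sin(a)])
    return Ro.from_euler('z',yaw)*Ro.from_matrix(np.c_[X,Y,np.cross(X,Y)])
def goto(hold,R):  # rows values to bring hold point to 'hold' with orientation R
    s=bot.state(); r=Ro.from_quat(s["tcp_rot"]); tcp=np.array(hold)+bot.hold_point_z*R.apply([1,0,0])
    sh=r.inv().apply(tcp-s["tcp_pos"]); t=(r.inv()*R).as_rotvec()
    return np.round(sh/250,4),np.round(np.degrees(t)/90,4)
E
python3 - <<'E'
from h import *
z=np.load("top0.npz");P=cloud("top",z["d"]);hsv=cv2.cvtColor(z["p"],cv2.COLOR_RGB2HSV)
def blob(lo,hi,box):
    m=cv2.inRange(hsv,lo,hi)>0; k=np.zeros_like(m);x0,y0,x1,y1=box;k[y0:y1,x0:x1]=1;return m&k
pl={}
for n,lo,hi,b in[("yel",(20,120,90),(35,255,255),(315,180,370,200)),("white",(0,0,140),(180,60,255),(366,184,408,197)),("red",(0,150,80),(8,255,255),(405,180,460,200)),("tray",(100,120,60),(125,255,255),(205,180,280,255))]:
    m=blob(lo,hi,b); q=P[m]; pl[n]=np.median(q,0)
    print(n,m.sum(),pl[n].round(1),q.min(0).round(),q.max(0).round())
    if n=="tray":
        r=cv2.minAreaRect(q[:,:2].astype(np.float32)); print(r); print("floor z",np.percentile(q[:,2],[5,30,50,95]))
d=pl["yel"]-pl["red"]; yaw=np.arctan2(-d[0],d[1]); print("yaw",np.degrees(yaw),np.linalg.norm(d))
# rack axes; look at profile
ex=np.array([np.cos(yaw),np.sin(yaw),0]);ey=np.array([-ex[1],ex[0],0])
box=P[180:255,315:460].reshape(-1,3); 
X=box@ex;Y=box@ey;Z=box[:,2]
y0=(pl["white"]@ey)
for i,n in((1,"yel"),(0,"white"),(-1,"red")):
    s=abs(Y-y0-115*i)<45
    nz=Z*np.cos(np.pi/6)-X*.5   # height normal to deck, up to const
    t=X*np.cos(np.pi/6)+Z*.5
    h=np.histogram(nz[s],bins=np.arange(nz[s].max()-130,nz[s].max()+5,5))
    print(n,[(int(b),int(c)) for c,b in zip(*h)])
    top=nz[s].max(); hs=s&(nz>np.percentile(nz[s],99)-8)
    print(" handle top nz",np.percentile(nz[hs],[5,50,95]).round(1),"n",hs.sum(),"t",np.percentile(t[hs],[3,50,97]).round(1),"Y",np.percentile(Y[hs],[3,50,97]).round(1))
for n,b in(("or",(360,262,415,320)),("orangeall",(365,265,412,318))):
    q=P[b[1]:b[3],b[0]:b[2]].reshape(-1,3);q=q[q[:,2]>15];print(n,q.min(0).round(),q.max(0).round())
E
```

```text
yel 437 [585.6 -81.7 113.4] [ 570. -137.   97.] [601. -29. 123.]
white 353 [ 580.6 -195.9  114.2] [ 501. -249.  102.] [ 593.  -40. 1203.]
red 359 [ 575.4 -311.4  114. ] [ 564. -363.   98.] [ 589. -261.  124.]
tray 3185 [515.5 206.3   5.5] [426. -40.  -3.] [ 606.  285. 1203.]
((506.422119140625, 119.85077667236328), (319.27923583984375, 172.4323272705078), 84.12516021728516)
floor z [ 1.2091444   4.06811016  5.5089122  30.16884065]
yaw -2.5373700847438805 229.97702005117128
yel [(661, 0), (666, 0), (671, 0), (676, 0), (681, 0), (686, 0), (691, 0), (696, 0), (701, 0), (706, 0), (711, 0), (716, 0), (721, 0), (726, 0), (731, 0), (736, 0), (741, 0), (746, 0), (751, 0), (756, 0), (761, 0), (766, 0), (771, 0), (776, 0), (781, 0), (786, 34)]
 handle top nz [791.1 791.1 791.1] n 34 t [1036.7 1036.7 1036.7] Y [-17.9 -17.9 -17.9]
white [(-230, 2), (-225, 21), (-220, 92), (-215, 109), (-210, 114), (-205, 160), (-200, 248), (-195, 128), (-190, 34), (-185, 31), (-180, 19), (-175, 21), (-170, 27), (-165, 31), (-160, 33), (-155, 29), (-150, 66), (-145, 733), (-140, 183), (-135, 9), (-130, 9), (-125, 20), (-120, 34), (-115, 42), (-110, 63), (-105, 177)]
 handle top nz [-108.3 -104.1 -101.7] n 241 t [479.3 489.3 497.5] Y [-206.5 -167.7 -128.3]
red [(-230, 7), (-225, 32), (-220, 106), (-215, 127), (-210, 107), (-205, 187), (-200, 263), (-195, 152), (-190, 48), (-185, 53), (-180, 35), (-175, 45), (-170, 32), (-165, 47), (-160, 53), (-155, 50), (-150, 103), (-145, 782), (-140, 139), (-135, 16), (-130, 6), (-125, 21), (-120, 31), (-115, 34), (-110, 97), (-105, 151)]
 handle top nz [-108.3 -104.6 -101.5] n 248 t [479.5 490.  497.8] Y [-326.4 -288.  -247.7]
or [ 245. -255.   15.] [ 501.  -40. 1203.]
orangeall [ 248. -255.   15.] [ 501.  -40. 1203.]
```

```bash
python3 - <<'E'
from h import *
z=np.load("top0.npz");P=cloud("top",z["d"]);ok=z["d"]>0;hsv=cv2.cvtColor(z["p"],cv2.COLOR_RGB2HSV)
yaw=np.radians(-2.54);ex=np.array([np.cos(yaw),np.sin(yaw),0]);ey=np.array([-ex[1],ex[0],0])
k=np.zeros_like(ok);k[180:255,315:460]=1;b=P[k&ok]
X=b@ex;Y=b@ey;Z=b[:,2];nz=Z*.866-X*.5;t=X*.866+Z*.5
for i,n in((1,"yel"),(0,"white"),(-1,"red")):
    s=(abs(Y+170-115*i)<50)&(abs(t-489)<60)
    lid=np.median(nz[s&(abs(nz+143)<8)]); h=s&(abs(nz-lid-38)<5)
    r=cv2.minAreaRect(np.c_[t,Y][h].astype(np.float32))
    tc=(np.percentile(t[h],2)+np.percentile(t[h],98))/2; yc=(np.percentile(Y[h],2)+np.percentile(Y[h],98))/2
    sl=np.polyfit(Y[h],t[h],1)[0]
    nc=lid+28; Xc=tc*.866-nc*.5; Zc=tc*.5+nc*.866
    print(n,"lid",lid,"rect",r,"slope deg",np.degrees(sl),"handle centre world",(Xc*ex+yc*ey+[0,0,Zc]).round(1))
m=(cv2.inRange(hsv,(100,120,40),(125,255,255))>0)&ok; k[:]=0;k[180:255,205:280]=1
q=P[m&k];q=q[q[:,2]>22];print("tray rim",len(q),cv2.minAreaRect(q[:,:2].astype(np.float32)),np.median(q[:,2]))
for n,(x0,y0,x1,y1) in dict(orange=(360,262,415,320),lens=(235,105,275,150),tape=(285,105,328,148),purple=(415,115,470,165)).items():
    k[:]=0;k[y0:y1,x0:x1]=1;q=P[k&ok];q=q[q[:,2]>15];print(n,q.min(0).round(),q.max(0).round())
Rw=rot(yaw)
for f in(1,-1):
    print(f,"pre yellow", goto([500,-60,300],rot(yaw,flip=f)))
E
```

```text
yel lid -141.51514753241133 rect ((488.3122863769531, -54.51976776123047), (19.902185440063477, 83.07548522949219), 2.8466837406158447) slope deg -0.10290392199277298 handle centre world [476.7 -75.6 145.8]
white lid -141.91111035747758 rect ((488.9576721191406, -167.38983154296875), (19.698484420776367, 83.01402282714844), 1.1077324151992798) slope deg -1.1577040486772932 handle centre world [ 472.  -189.1  145.6]
red lid -142.08249635270639 rect ((488.71929931640625, -287.4673156738281), (21.39607048034668, 83.4511947631836), 0.7714858651161194) slope deg 0.74544951159263 handle centre world [ 467.1 -308.3  145.6]
tray rim 426 ((516.4457397460938, 204.02728271484375), (149.74142456054688, 169.83018493652344), 84.19927215576172) 29.371330194707866
orange [ 245. -255.   15.] [ 370. -142.   97.]
lens [725. 108.  16.] [801. 183. 106.]
tape [727. -36.  15.] [824.  63.  55.]
purple [ 666. -418.   15.] [ 769. -303.   96.]
1 pre yellow (array([-0.2112, -1.2655, -1.7106]), array([-0.6587,  0.176 ,  0.3022]))
-1 pre yellow (array([-0.2112, -1.2655, -1.7106]), array([ 1.2896,  0.3466, -0.2018]))
```

```bash
cat >> h.py <<'E'
yaw=np.radians(-2.54)
N=rot(yaw).apply([-1,0,0])
H=dict(y=np.array([476.7,-75.6,145.8]),w=np.array([472.,-189.1,145.6]),r=np.array([467.1,-308.3,145.6]))
def rep():
    s=bot.state();R=Ro.from_quat(s["tcp_rot"]);print("t",round(s["time_s"],2),"hold",(s["tcp_pos"]-bot.hold_point_z*R.apply([1,0,0])).round(1),"F",s["contact_force"].round(1),"M",s["wrist_torque"].round(2),"w",round(s["width"],3),"q",s["q"].round(2))
E
python3 - <<'E'
from h import *
rep(); print(N, goto(H["y"]+60*N,rot(yaw)))
E
python3 -m inch --help | head -20
```

```text
t 0.1 hold [ 269.8 -535.4  249.2] F [0.2 0.6 0.1] M [ 0.03 -0.01 -0.05] w 0.998 q [-1.1   0.31 -0.05  1.21 -0.    1.57]
[-0.49950876  0.02215842  0.8660254 ] (array([ 0.1979, -1.3098, -1.4947]), array([-0.6587,  0.176 ,  0.3022]))invalid input: not JSON, or not a number
```

```bash
python3 -m inch '[[0,-0.11,-0.12,-0.08,0.02,0.04,0],[0,-0.22,-0.25,-0.16,0.044,0.075,0],[0,-0.33,-0.37,-0.25,0.066,0.11,0],[0,-0.44,-0.50,-0.33,0.088,0.15,0],[0,-0.55,-0.62,-0.41,0.11,0.19,0],[0,-0.66,-0.75,-0.50,0.13,0.23,0],[0,-0.77,-0.87,-0.58,0.155,0.27,0],[0,-0.87,-0.99,-0.659,0.176,0.302,0]]'
python3 -c "
from h import *
rep();print(goto(H['y']+60*N,rot(yaw)))"
```

```text
time_s: 1.1
tcp_pos: [392.7, -228.0, 230.4]
tcp_rot: [0.619, 0.341, -0.365, 0.606]
contact_force: [0.7, 1.1, 1.2]
width: 0.999
t 1.1 hold [ 383.3 -227.6  246.6] F [0.7 1.1 1.2] M [0.01 0.51 0.  ] w 0.999 q [-0.77 -0.31 -0.8   0.67  0.34  0.91]
(array([ 0.2834,  0.1005, -0.6229]), array([ 0.0026, -0.001 , -0.0007]))
```

```bash
python3 -m inch '[[0.0,0.012,-0.1,0,0,0,0],[0.0,0.025,-0.2,0,0,0,0],[0.05,0.04,-0.3,0,0,0,0],[0.1,0.06,-0.41,0,0,0,0],[0.15,0.08,-0.52,0,0,0,0],[0.22,0.1,-0.623,0,0,0,0],[0.2834,0.1005,-0.623,0.0026,0,0,0],[0.2834,0.1005,-0.623,0.0026,0,0,0]]'
python3 - <<'E'
from h import *
rep();print(goto(H['y'],rot(yaw)))
p,d=bot.camera("side");q,d2=bot.camera("top")
cv2.imwrite("pics/c1.png",np.hstack([cv2.resize(p[90:250,250:450],None,fx=2,fy=2),cv2.resize(q[170:330,290:490],None,fx=2,fy=2)])[:,:,::-1])
E
```

```text
time_s: 2.1
tcp_pos: [455.1, -73.9, 180.0]
tcp_rot: [0.62, 0.341, -0.367, 0.604]
contact_force: [0.3, -0.1, -0.7]
width: 1.001
t 2.1 hold [445.8 -73.6 196.3] F [ 0.3 -0.1 -0.7] M [ 0.02  0.54 -0.  ] w 1.001 q [-0.23 -0.33 -0.95  0.44  0.09  1.41]
(array([0.2367, 0.007 , 0.0035]), array([ 0.0006, -0.0017,  0.0011]))
```

View pics/c1.png

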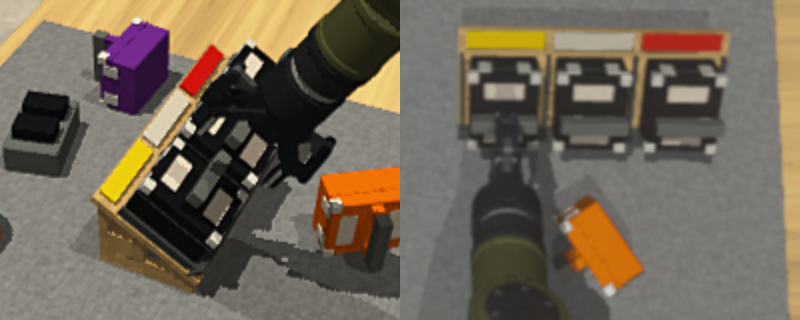

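Top half: the gripper is centred on the yellow case (column ~505 of the crop). Side half: it's clear above. Going down and gripping.

```bash
python3 -m inch '[[0.06,0.002,0,0,0,0,0],[0.12,0.004,0.002,0,0,0,0],[0.17,0.007,0.003,0,0,0,0],[0.21,0.007,0.0035,0,0,0,0],[0.23,0.007,0.0035,0,0,0,0],[0.2367,0.007,0.0035,0,0,0,0],[0.2367,0.007,0.0035,0,0,0,100],[0.2367,0.007,0.0035,0,0,0,255]]'
python3 -m inch '[[0,0,0,0,0,0,255],[0,0,0,0,0,0,255],[0,0,0,0,0,0,255],[0,0,0,0,0,0,255],[0,0,0,0,0,0,255],[0,0,0,0,0,0,255],[0,0,0,0,0,0,255],[0,0,0,0,0,0,255]]'
python3 -c "
from h import *
rep();print(goto(H['y'],rot(yaw)))"
```

```text
time_s: 3.2
tcp_pos: [486.8, -76.9, 131.4]
tcp_rot: [0.621, 0.34, -0.366, 0.604]
contact_force: [-0.2, 0.2, 0.0]
width: 0.605
time_s: 4.2
tcp_pos: [486.2, -76.8, 130.9]
tcp_rot: [0.62, 0.34, -0.367, 0.604]
contact_force: [-5.0, 0.9, 0.5]
width: 0.198
t 4.2 hold [476.8 -76.4 147.1] F [-5.   0.9  0.5] M [0.07 1.28 0.02] w 0.198 q [-0.21 -0.19 -0.99  0.26  0.09  1.42]
(array([ 0.0043, -0.0032, -0.0032]), array([-0.0002, -0.0011,  0.0003]))
```

```bash
python3 -m inch '[[-0.03,0.017,0,0,0,0,255],[-0.07,0.04,0,0,0,0,255],[-0.12,0.07,0,0,0,0,255],[-0.17,0.098,0,0,0,0,255],[-0.22,0.127,0,0,0,0,255],[-0.26,0.15,0,0,0,0,255],[-0.26,0.15,0,0,0,0,255],[-0.26,0.15,0,0,0,0,255]]'
python3 -m inch '[[0,0,0,0,0,0,255],[0,0,0,0,0,0,255],[0,0,0,0,0,0,255],[0,0,0,0,0,0,255],[0,0,0,0,0,0,255],[0,0,0,0,0,0,255],[0,0,0,0,0,0,255],[0,0,0,0,0,0,255]]'
python3 - <<'E'
from h import *
rep();print(goto(np.array([476.8,-76.4,147.1]),rot(yaw)))
p,d=bot.camera("side");cv2.imwrite("pics/c2.png",cv2.resize(p[60:260,230:480],None,fx=2,fy=2)[:,:,::-1])
rep()
E
```

```text
time_s: 5.2
tcp_pos: [485.9, -76.9, 205.6]
tcp_rot: [0.62, 0.341, -0.367, 0.604]
contact_force: [0.6, -0.5, -1.8]
width: 0.197
time_s: 6.2
tcp_pos: [485.9, -76.9, 205.6]
tcp_rot: [0.62, 0.341, -0.367, 0.604]
contact_force: [-0.4, 0.9, -2.2]
width: 0.199
t 6.2 hold [476.6 -76.5 221.8] F [-0.4  0.9 -2.2] M [ 0.05  0.84 -0.05] w 0.199 q [-0.22 -0.29 -0.86  0.48  0.09  1.42]
(array([ 2.595e-01, -1.483e-01,  1.000e-04]), array([-0.0002, -0.0011,  0.0006]))
t 6.25 hold [476.5 -76.5 221.8] F [ 0.5  0.3 -3.3] M [ 0.03  0.85 -0.  ] w 0.202 q [-0.22 -0.29 -0.86  0.48  0.09  1.42]
```

View pics/c2.png

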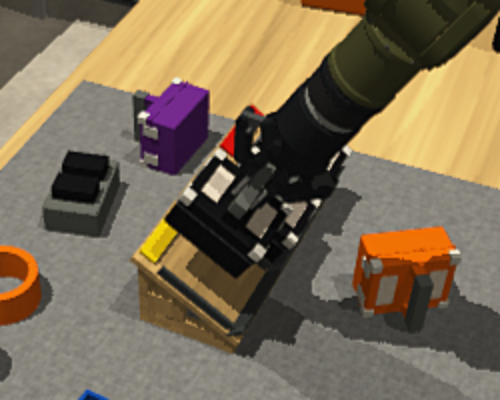

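The case is lifted level with its bay, and the side view shows the yellow bay empty beneath it. It weighs about 2.6 N, so it's empty. Putting it back.

```bash
python3 -m inch '[[0.05,-0.029,0,0,0,0,255],[0.11,-0.063,0,0,0,0,255],[0.16,-0.092,0,0,0,0,255],[0.20,-0.115,0,0,0,0,255],[0.23,-0.132,0,0,0,0,255],[0.247,-0.141,0,0,0,0,255],[0.255,-0.146,0,0,0,0,255],[0.2595,-0.1483,0,0,0,0,255]]'
python3 -c "
from h import *
rep();print(goto(np.array([476.8,-76.4,147.1]),rot(yaw)))"
```

```text
time_s: 7.25
tcp_pos: [486.3, -76.8, 131.1]
tcp_rot: [0.62, 0.341, -0.367, 0.604]
contact_force: [-5.6, 0.9, 1.9]
width: 0.202
t 7.25 hold [477.  -76.4 147.3] F [-5.6  0.9  1.9] M [0.16 1.28 0.04] w 0.202 q [-0.21 -0.19 -0.99  0.26  0.09  1.42]
(array([ 0.0002, -0.0011,  0.0001]), array([-0.0002, -0.0011,  0.0004]))
```

```bash
python3 -m inch '[[0,0,0,0,0,0,100],[0,0,0,0,0,0,0],[0,0,0,0,0,0,0],[0,0,0,0,0,0,0],[0,0,0,0,0,0,0],[0,0,0,0,0,0,0],[-0.04,0,0,0,0,0,0],[-0.1,0,0,0,0,0,0]]'
python3 -m inch '[[-0.08,0,0,0,0,0,0],[-0.15,0,0,0,0,0,0],[-0.15,0,0.1,0,0,0,0],[-0.15,0,0.22,0,0,0,0],[-0.15,0,0.33,0,0,0,0],[-0.15,0,0.42,0,0,0,0],[-0.15,0,0.456,0,0,0,0],[-0.15,0,0.456,0,0,0,0]]'
python3 - <<'E'
from h import *
rep();print(goto(H['w'],rot(yaw+np.radians(1.1))));print(goto(H['w'],rot(yaw)))
z=bot.camera("top");P=cloud("top",z[1]);
b=P[180:255,315:370][z[1][180:255,315:370]>0]
ex=np.array([np.cos(yaw),np.sin(yaw),0]);ey=np.array([-ex[1],ex[0],0]);X=b@ex;Y=b@ey;Z=b[:,2];nz=Z*.866-X*.5;t=X*.866+Z*.5
h=(abs(nz+104)<5)&(abs(t-489)<25)&(abs(Y+54)<50);print("yel handle t,Y",h.sum(),[np.percentile(a[h],[2,98]).round(1) for a in(t,Y)])
E
```

```text
time_s: 8.25
tcp_pos: [473.2, -76.2, 152.9]
tcp_rot: [0.62, 0.341, -0.367, 0.604]
contact_force: [0.3, -0.3, 0.3]
width: 0.997
time_s: 9.25
tcp_pos: [449.4, -189.5, 185.4]
tcp_rot: [0.62, 0.341, -0.367, 0.603]
contact_force: [0.2, 0.4, -0.2]
width: 1.002
t 9.25 hold [ 440.1 -189.1  201.7] F [ 0.2  0.4 -0.2] M [0.02 0.48 0.02] w 1.002 q [-0.57 -0.23 -0.87  0.48  0.25  1.11]
(array([ 0.2579, -0.0013, -0.006 ]), array([-0.0114,  0.0051,  0.0009]))
(array([ 0.2579, -0.0013, -0.0052]), array([-0.0008, -0.001 ,  0.0009]))
yel handle t,Y 236 [array([479.1, 497.8]), array([-95.6, -13.1])]
```

```bash
python3 -m inch '[[0.07,0,0,0,0,0,0],[0.14,0,-0.002,0,0,0,0],[0.19,0,-0.005,0,0,0,0],[0.23,0,-0.005,0,0,0,0],[0.25,0,-0.005,0,0,0,0],[0.257,0,-0.005,0,0,0,0],[0.257,0,-0.005,0,0,0,100],[0.257,0,-0.005,0,0,0,255]]'
python3 -m inch '[[0,0,0,0,0,0,255],[0,0,0,0,0,0,255],[0,0,0,0,0,0,255],[0,0,0,0,0,0,255],[0,0,0,0,0,0,255],[0,0,0,0,0,0,255],[0,0,0,0,0,0,255],[0,0,0,0,0,0,255]]'
python3 -c "
from h import *
rep()"
python3 -m inch '[[-0.03,0.017,0,0,0,0,255],[-0.07,0.04,0,0,0,0,255],[-0.12,0.07,0,0,0,0,255],[-0.17,0.098,0,0,0,0,255],[-0.22,0.127,0,0,0,0,255],[-0.26,0.15,0,0,0,0,255],[-0.26,0.15,0,0,0,0,255],[-0.26,0.15,0,0,0,0,255]]'
python3 -m inch '[[0,0,0,0,0,0,255],[0,0,0,0,0,0,255],[0,0,0,0,0,0,255],[0,0,0,0,0,0,255],[0,0,0,0,0,0,255],[0,0,0,0,0,0,255],[0,0,0,0,0,0,255],[0,0,0,0,0,0,255]]'
python3 -c "
from h import *
rep()"
```

```text
time_s: 10.3
tcp_pos: [481.5, -189.2, 129.9]
tcp_rot: [0.62, 0.341, -0.367, 0.604]
contact_force: [-0.2, -0.2, 0.0]
width: 0.601
time_s: 11.3
tcp_pos: [480.9, -189.2, 129.6]
tcp_rot: [0.62, 0.341, -0.367, 0.603]
contact_force: [-4.9, -0.3, 2.4]
width: 0.194
t 11.3 hold [ 471.5 -188.8  145.8] F [-4.9 -0.3  2.4] M [-0.05  0.97 -0.05] w 0.194 q [-0.52 -0.1  -0.91  0.29  0.23  1.15]
time_s: 12.3
tcp_pos: [480.5, -189.1, 204.0]
tcp_rot: [0.62, 0.341, -0.368, 0.603]
contact_force: [-0.4, -0.2, -7.1]
width: 0.201
time_s: 13.3
tcp_pos: [480.5, -189.1, 204.0]
tcp_rot: [0.62, 0.341, -0.368, 0.603]
contact_force: [0.5, 0.2, -6.0]
width: 0.203
t 13.3 hold [ 471.2 -188.7  220.2] F [ 0.5  0.2 -6. ] M [0.08 1.37 0.01] w 0.203 q [-0.52 -0.2  -0.79  0.5   0.23  1.15]
```

White weighs about 6.5 N, so it's the heavy one. It still has to go back, and red must be felt before moving it.

```bash
python3 -m inch '[[0.05,-0.029,0,0,0,0,255],[0.11,-0.063,0,0,0,0,255],[0.16,-0.092,0,0,0,0,255],[0.20,-0.115,0,0,0,0,255],[0.23,-0.132,0,0,0,0,255],[0.247,-0.141,0,0,0,0,255],[0.254,-0.146,0,0,0,0,255],[0.258,-0.1483,0,0,0,0,255]]'
python3 -c "
from h import *
rep()"
python3 -m inch '[[0,0,0,0,0,0,255],[0,0,0,0,0,0,100],[0,0,0,0,0,0,0],[0,0,0,0,0,0,0],[0,0,0,0,0,0,0],[0,0,0,0,0,0,0],[0,0,0,0,0,0,0],[-0.04,0,0,0,0,0,0]]'
python3 -m inch '[[-0.08,0,0,0,0,0,0],[-0.16,0,0,0,0,0,0],[-0.22,0,0.06,0,0,0,0],[-0.22,0,0.17,0,0,0,0],[-0.22,0,0.28,0,0,0,0],[-0.22,0,0.39,0,0,0,0],[-0.22,0,0.48,0,0,0,0],[-0.22,0,0.48,0,0,0,0]]'
cat >> h.py <<'E'
def handles():
    z=bot.camera("top");P=cloud("top",z[1]);k=np.zeros((400,640),bool);k[180:255,315:460]=1
    b=P[k&(z[1]>0)]
    ex=np.array([np.cos(yaw),np.sin(yaw),0]);ey=np.array([-ex[1],ex[0],0]);X=b@ex;Y=b@ey;Z=b[:,2];nz=Z*.866-X*.5;t=X*.866+Z*.5
    for n,y in(("y",-54.5),("w",-167.4),("r",-287.5)):
        h=(abs(nz+104)<5)&(abs(t-489)<25)&(abs(Y-y)<50)
        if h.sum()>20: print(n,h.sum(),[np.percentile(a[h],[2,98]).round(1) for a in(t,Y)])
E
python3 -c "
from h import *
rep();print(goto(H['r'],rot(yaw)));handles()"
```

```text
time_s: 14.3
tcp_pos: [480.9, -189.1, 130.0]
tcp_rot: [0.62, 0.341, -0.367, 0.603]
contact_force: [0.8, -0.1, -4.9]
width: 0.201
t 14.3 hold [ 471.6 -188.7  146.3] F [ 0.8 -0.1 -4.9] M [0.07 1.18 0.02] w 0.201 q [-0.52 -0.1  -0.91  0.29  0.23  1.15]
time_s: 15.3
tcp_pos: [475.3, -188.5, 138.2]
tcp_rot: [0.62, 0.342, -0.368, 0.603]
contact_force: [0.0, 0.7, -0.1]
width: 1.0
time_s: 16.3
tcp_pos: [442.6, -308.8, 186.3]
tcp_rot: [0.621, 0.341, -0.368, 0.603]
contact_force: [0.0, 0.5, 0.2]
width: 1.003
t 16.3 hold [ 433.3 -308.4  202.5] F [0.  0.5 0.2] M [0.06 0.5  0.03] w 1.003 q [-0.83 -0.07 -0.72  0.53  0.36  0.86]
(array([ 0.2647,  0.0042, -0.0061]), array([-0.0018, -0.0006,  0.0021]))
y 232 [array([479.6, 497.3]), array([-95.7, -13.2])]
w 238 [array([479.3, 498. ]), array([-207.5, -128.4])]
r 144 [array([479. , 498.1]), array([-298.9, -246.3])]
```

Both cases are back in place. Now red.

```bash
python3 -m inch '[[0.07,0.002,0,0,0,0,0],[0.14,0.004,-0.002,0,0,0,0],[0.19,0.004,-0.005,0,0,0,0],[0.23,0.004,-0.006,0,0,0,0],[0.255,0.004,-0.006,0,0,0,0],[0.264,0.004,-0.006,0,0,0,0],[0.264,0.004,-0.006,0,0,0,100],[0.264,0.004,-0.006,0,0,0,255]]'
python3 -m inch '[[0,0,0,0,0,0,255],[0,0,0,0,0,0,255],[0,0,0,0,0,0,255],[0,0,0,0,0,0,255],[0,0,0,0,0,0,255],[0,0,0,0,0,0,255],[0,0,0,0,0,0,255],[0,0,0,0,0,0,255]]'
python3 -c "
from h import *
rep()"
python3 -m inch '[[-0.03,0.017,0,0,0,0,255],[-0.07,0.04,0,0,0,0,255],[-0.12,0.07,0,0,0,0,255],[-0.17,0.098,0,0,0,0,255],[-0.22,0.127,0,0,0,0,255],[-0.26,0.15,0,0,0,0,255],[-0.26,0.15,0,0,0,0,255],[-0.26,0.15,0,0,0,0,255]]'
python3 -m inch '[[0,0,0,0,0,0,255],[0,0,0,0,0,0,255],[0,0,0,0,0,0,255],[0,0,0,0,0,0,255],[0,0,0,0,0,0,255],[0,0,0,0,0,0,255],[0,0,0,0,0,0,255],[0,0,0,0,0,0,255]]'
python3 -c "
from h import *
rep()"
```

```text
time_s: 17.35
tcp_pos: [476.2, -307.7, 129.5]
tcp_rot: [0.621, 0.341, -0.368, 0.603]
contact_force: [-0.1, 0.5, 0.1]
width: 0.605
time_s: 18.35
tcp_pos: [476.0, -307.9, 129.6]
tcp_rot: [0.621, 0.341, -0.368, 0.603]
contact_force: [-6.0, 1.3, 4.7]
width: 0.202
t 18.35 hold [ 466.8 -307.5  145.8] F [-6.   1.3  4.7] M [ 0.03  0.67 -0.02] w 0.202 q [-0.77  0.04 -0.77  0.36  0.34  0.92]
time_s: 19.35
tcp_pos: [476.0, -307.9, 204.1]
tcp_rot: [0.621, 0.341, -0.368, 0.602]
contact_force: [-0.0, 0.3, -3.1]
width: 0.198
time_s: 20.35
tcp_pos: [476.0, -307.8, 204.2]
tcp_rot: [0.621, 0.341, -0.368, 0.602]
contact_force: [-0.1, 0.9, -2.8]
width: 0.203
t 20.35 hold [ 466.7 -307.5  220.4] F [-0.1  0.9 -2.8] M [-0.    0.81 -0.05] w 0.203 q [-0.77 -0.04 -0.66  0.56  0.34  0.92]
```

```bash
python3 -m inch '[[0.05,-0.029,0,0,0,0,255],[0.11,-0.063,0,0,0,0,255],[0.16,-0.092,0,0,0,0,255],[0.20,-0.115,0,0,0,0,255],[0.23,-0.132,0,0,0,0,255],[0.247,-0.143,0,0,0,0,255],[0.255,-0.148,0,0,0,0,255],[0.2595,-0.15,0,0,0,0,255]]'
python3 -c "
from h import *
rep()"
python3 -m inch '[[0,0,0,0,0,0,255],[0,0,0,0,0,0,100],[0,0,0,0,0,0,0],[0,0,0,0,0,0,0],[0,0,0,0,0,0,0],[0,0,0,0,0,0,0],[0,0,0,0,0,0,0],[-0.04,0,0,0,0,0,0]]'
python3 -m inch '[[-0.08,0,0,0,0,0,0],[-0.16,0,0,0,0,0,0],[-0.22,0,-0.06,0,0,0,0],[-0.22,0,-0.17,0,0,0,0],[-0.22,0,-0.28,0,0,0,0],[-0.22,0,-0.39,0,0,0,0],[-0.22,0,-0.476,0,0,0,0],[-0.22,0,-0.476,0,0,0,0]]'
python3 -c "
from h import *
rep();print(goto(H['w'],rot(yaw)));handles()"
```

```text
time_s: 21.35
tcp_pos: [475.9, -307.9, 129.6]
tcp_rot: [0.621, 0.341, -0.368, 0.603]
contact_force: [-7.2, 0.7, 5.7]
width: 0.199
t 21.35 hold [ 466.6 -307.5  145.9] F [-7.2  0.7  5.7] M [0.32 1.16 0.18] w 0.199 q [-0.77  0.04 -0.77  0.36  0.34  0.92]
time_s: 22.35
tcp_pos: [470.4, -307.2, 137.9]
tcp_rot: [0.621, 0.342, -0.368, 0.602]
contact_force: [0.1, 0.3, 0.2]
width: 0.997
time_s: 23.35
tcp_pos: [448.4, -186.1, 186.6]
tcp_rot: [0.62, 0.342, -0.367, 0.603]
contact_force: [0.3, -0.2, 0.4]
width: 1.002
t 23.35 hold [ 439.1 -185.8  202.8] F [ 0.3 -0.2  0.4] M [0.02 0.47 0.04] w 1.002 q [-0.56 -0.24 -0.87  0.48  0.25  1.11]
(array([0.2641, 0.0013, 0.0085]), array([-0.0005, -0.002 ,  0.0026]))
y 232 [array([478.7, 497. ]), array([-95.7, -13.2])]
w 138 [array([479. , 497.8]), array([-208.4, -126.3])]
r 234 [array([479.1, 497.8]), array([-328.1, -246.9])]
```

```bash
python3 -m inch '[[0.07,0,0.002,0,0,0,0],[0.14,0,0.005,0,0,0,0],[0.19,0,0.0085,0,0,0,0],[0.23,0.001,0.0085,0,0,0,0],[0.255,0.001,0.0085,0,0,0,0],[0.263,0.001,0.0085,0,0,0,0],[0.263,0.001,0.0085,0,0,0,100],[0.263,0.001,0.0085,0,0,0,255]]'
python3 -m inch '[[0,0,0,0,0,0,255],[0,0,0,0,0,0,255],[0,0,0,0,0,0,255],[0,0,0,0,0,0,255],[0,0,0,0,0,0,255],[0,0,0,0,0,0,255],[0,0,0,0,0,0,255],[0,0,0,0,0,0,255]]'
python3 -c "
from h import *
rep()"
python3 -m inch '[[-0.03,0.017,0,0,0,0,255],[-0.08,0.046,0,0,0,0,255],[-0.15,0.087,0,0,0,0,255],[-0.23,0.133,0,0,0,0,255],[-0.32,0.185,0,0,0,0,255],[-0.42,0.242,0,0,0,0,255],[-0.5,0.289,0,0,0,0,255],[-0.55,0.318,0,0,0,0,255]]'
python3 -c "
from h import *
rep();print(goto([516,204,300],rot(np.radians(-5.8),0)))"
```

```text
time_s: 24.4
tcp_pos: [481.6, -190.5, 130.2]
tcp_rot: [0.62, 0.341, -0.368, 0.603]
contact_force: [0.2, 0.0, -0.4]
width: 0.6
time_s: 25.4
tcp_pos: [480.8, -190.4, 129.7]
tcp_rot: [0.62, 0.342, -0.368, 0.603]
contact_force: [-6.2, 0.2, 1.4]
width: 0.2
t 25.4 hold [ 471.5 -190.1  146. ] F [-6.2  0.2  1.4] M [-0.01  1.01 -0.07] w 0.2 q [-0.53 -0.1  -0.91  0.29  0.23  1.15]
time_s: 26.4
tcp_pos: [481.2, -190.7, 289.1]
tcp_rot: [0.62, 0.342, -0.368, 0.603]
contact_force: [0.5, -0.1, -7.1]
width: 0.202
t 26.4 hold [ 472.  -190.3  305.4] F [ 0.5 -0.1 -7.1] M [0.01 1.3  0.01] w 0.202 q [-0.53 -0.25 -0.63  0.72  0.23  1.15]
(array([ 0.0645,  0.0416, -1.5833]), array([ 0.0346, -0.0109, -0.3299]))
```

```bash
python3 -m inch '[[0,0.003,-0.05,0,0,-0.02,255],[0,0.006,-0.13,0,0,-0.05,255],[0.005,0.01,-0.24,0.005,0,-0.09,255],[0.01,0.015,-0.37,0.01,0,-0.13,255],[0.015,0.02,-0.51,0.015,-0.004,-0.18,255],[0.025,0.025,-0.65,0.02,-0.006,-0.23,255],[0.03,0.03,-0.8,0.028,-0.009,-0.28,255],[0.04,0.03,-0.95,0.0346,-0.011,-0.33,255]]'
python3 -c "
from h import *
rep();print(goto([516,204,260],rot(np.radians(-5.8),0)))"
```

```text
time_s: 27.4
tcp_pos: [503.7, 47.7, 284.6]
tcp_rot: [-0.524, -0.475, 0.525, -0.473]
contact_force: [0.5, 0.1, -6.0]
width: 0.201
t 27.4 hold [503.8  47.7 303.3] F [ 0.5  0.1 -6. ] M [-0.01 -0.13 -0.02] w 0.201 q [ 0.09  0.12 -0.17  1.28  0.    1.77]
(array([ 0.1734, -0.014 , -0.6268]), array([-0.0001, -0.0002,  0.0014]))
```

```bash
python3 -m inch '[[0,0,-0.08,0,0,0,255],[0,0,-0.19,0,0,0,255],[0.02,-0.005,-0.31,0,0,0,255],[0.06,-0.01,-0.43,0,0,0,255],[0.1,-0.014,-0.53,0,0,0,255],[0.14,-0.014,-0.6,0,0,0,255],[0.17,-0.014,-0.6268,0,0,0.001,255],[0.1734,-0.014,-0.6268,0,0,0.001,255]]'
python3 -m inch '[[0.06,0,0,0,0,0,255],[0.13,0,0,0,0,0,255],[0.21,0,0,0,0,0,255],[0.29,0,0,0,0,0,255],[0.36,0,0,0,0,0,255],[0.41,0,0,0,0,0,255],[0.44,0,0,0,0,0,255],[0.44,0,0,0,0,0,255]]'
python3 - <<'E'
from h import *
rep();print(goto([516.4,204,94],rot(np.radians(-5.8),0)))
p,d=bot.camera("side");q,d2=bot.camera("top")
cv2.imwrite("pics/c3.png",np.hstack([cv2.resize(p[200:370,190:390],None,fx=2,fy=2),cv2.resize(q[140:310,170:370],None,fx=2,fy=2)])[:,:,::-1])
E
```

```text
time_s: 28.4
tcp_pos: [515.5, 203.8, 240.4]
tcp_rot: [-0.524, -0.474, 0.525, -0.474]
contact_force: [-0.4, -0.2, -6.9]
width: 0.199
time_s: 29.4
tcp_pos: [515.1, 203.4, 130.1]
tcp_rot: [-0.524, -0.474, 0.526, -0.474]
contact_force: [0.4, 1.0, -6.6]
width: 0.206
t 29.4 hold [515.2 203.4 148.8] F [ 0.4  1.  -6.6] M [ 0.03  0.02 -0.05] w 0.206 q [ 0.38  0.29 -0.32  0.97  0.    2.05]
(array([ 0.2191,  0.0054, -0.0032]), array([-0.    ,  0.0007,  0.0016]))
```

View pics/c3.png

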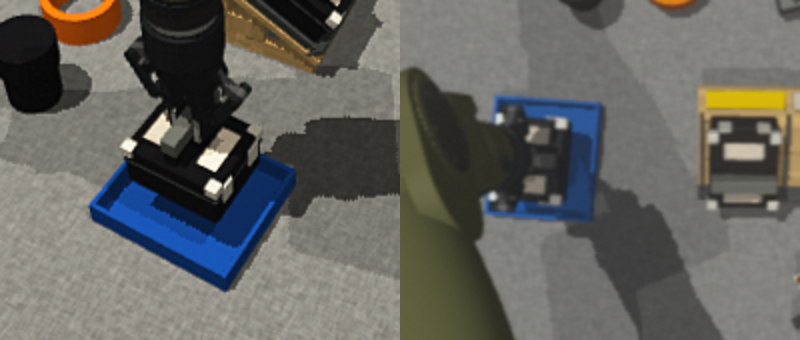

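The case hangs level over the tray and lined up with it; the sideways offset in the top half fits its height. Lowering, slowly at the end.

```bash
python3 -m inch '[[0.04,0.005,-0.003,0,0,0,255],[0.08,0.005,-0.003,0,0,0,255],[0.12,0.005,-0.003,0,0,0,255],[0.15,0.005,-0.003,0,0,0,255],[0.175,0.005,-0.003,0,0,0,255],[0.195,0.005,-0.003,0,0,0,255],[0.205,0.005,-0.003,0,0,0,255],[0.21,0.005,-0.003,0,0,0,255]]'
python3 -m inch '[[0.002,0,0,0,0,0,255],[0.004,0,0,0,0,0,255],[0.006,0,0,0,0,0,255],[0.008,0,0,0,0,0,255],[0.01,0,0,0,0,0,255],[0.01,0,0,0,0,0,255],[0.01,0,0,0,0,0,255],[0.01,0,0,0,0,0,255]]'
python3 -c "
from h import *
rep()"
```

```text
time_s: 30.5
tcp_pos: [517.1, 204.4, 78.5]
tcp_rot: [-0.524, -0.474, 0.525, -0.474]
contact_force: [0.3, 0.1, -6.5]
width: 0.2
time_s: 31.5
tcp_pos: [517.1, 204.4, 76.0]
tcp_rot: [-0.524, -0.474, 0.525, -0.474]
contact_force: [0.0, 0.1, -5.9]
width: 0.201
t 31.5 hold [517.1 204.4  94.7] F [ 0.   0.1 -5.9] M [-0.   -0.01 -0.03] w 0.201 q [ 0.38  0.34 -0.38  0.85  0.    2.05]
```

```bash
python3 -m inch '[[0.002,0,0,0,0,0,255],[0.003,0,0,0,0,0,255],[0.005,0,0,0,0,0,255],[0.006,0,0,0,0,0,255],[0.007,0,0,0,0,0,255],[0.008,0,0,0,0,0,255],[0.008,0,0,0,0,0,255],[0.008,0,0,0,0,0,255]]'
python3 -c "
from h import *
rep()"
```

```text
time_s: 32.5
tcp_pos: [516.9, 204.4, 74.9]
tcp_rot: [-0.524, -0.474, 0.525, -0.474]
contact_force: [-5.6, -0.9, 6.5]
width: 0.199
t 32.5 hold [516.9 204.4  93.6] F [-5.6 -0.9  6.5] M [-0.31  0.97 -0.01] w 0.199 q [ 0.38  0.34 -0.38  0.85  0.    2.05]
```

Contact felt (+6.5 N), so the case is on the floor. Releasing and backing straight up.

```bash
python3 -m inch '[[0,0,0,0,0,0,200],[0,0,0,0,0,0,100],[0,0,0,0,0,0,0],[0,0,0,0,0,0,0],[0,0,0,0,0,0,0],[0,0,0,0,0,0,0],[0,0,0,0,0,0,0],[-0.03,0,0,0,0,0,0]]'
python3 -m inch '[[-0.08,0,0,0,0,0,0],[-0.16,0,0,0,0,0,0],[-0.26,0,0,0,0,0,0],[-0.38,0,0,0,0,0,0],[-0.5,0,0,0,0,0,0],[-0.6,0,0,0,0,0,0],[-0.65,0,0,0,0,0,0],[-0.65,0,0,0,0,0,0]]'
python3 -m inch '[[0,0,-0.05,0,0,0,0],[0,0,-0.13,0,0,0,0],[0,0,-0.23,0,0,0,0],[0,0,-0.35,0,0,0,0],[0,0,-0.47,0,0,0,0],[0,0,-0.57,0,0,0,0],[0,0,-0.6,0,0,0,0],[0,0,-0.6,0,0,0,0]]'
python3 - <<'E'
from h import *
rep();handles()
p,d=bot.camera("side");q,d2=bot.camera("top")
P=cloud("top",d2);k=np.zeros((400,640),bool);k[185:252,210:275]=1;c=P[k&(d2>0)]
l=c[(abs(c[:,2]-65)<5)];h=c[abs(c[:,2]-103)<5]
for n,a in(("lid",l),("handle",h)): 
    if len(a)>5: print(n,len(a),cv2.minAreaRect(a[:,:2].astype(np.float32)),np.percentile(a[:,2],[5,50,95]))
cv2.imwrite("pics/c4.png",np.hstack([p[80:380,160:500],q[80:380,180:540]])[:,:,::-1])
E
```

```text
time_s: 33.5
tcp_pos: [516.4, 204.3, 82.1]
tcp_rot: [-0.524, -0.475, 0.525, -0.474]
contact_force: [-0.4, 0.3, -0.1]
width: 1.003
time_s: 34.5
tcp_pos: [517.2, 204.5, 245.4]
tcp_rot: [-0.525, -0.474, 0.525, -0.474]
contact_force: [-0.8, -0.3, 0.5]
width: 1.0
time_s: 35.5
tcp_pos: [531.9, 354.5, 244.8]
tcp_rot: [-0.524, -0.475, 0.525, -0.474]
contact_force: [0.5, -0.1, 0.1]
width: 1.003
t 35.5 hold [531.9 354.5 263.5] F [ 0.5 -0.1  0.1] M [0.04 0.05 0.03] w 1.003 q [0.59 0.39 0.09 1.27 0.   2.26]
y 232 [array([479.5, 497.2]), array([-95.7, -13.2])]
r 235 [array([479.1, 497.9]), array([-327.6, -247.7])]
lid 1095 ((516.8685302734375, 205.72283935546875), (94.91307067871094, 113.34027099609375), 84.20369720458984) [61.51838395 64.92702505 68.57204368]
handle 204 ((516.3734741210938, 205.32205200195312), (83.85672760009766, 17.69063377380371), 84.26941680908203) [ 99.8704827  102.62475504 106.01570829]
```

View pics/c4.png

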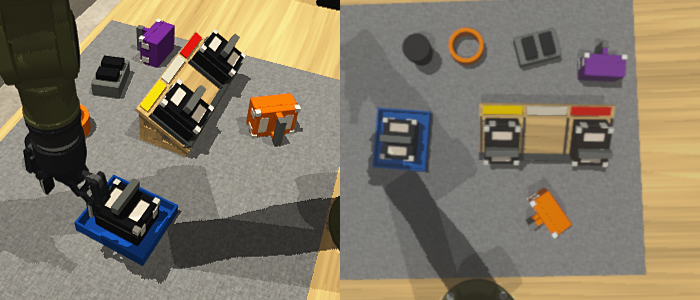

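The heavy case is flat and central in the tray, the two empty cases are in their bays, and nothing else looks disturbed.

```bash
python3 -c "
from cell import bot
print(bot.hand_in())"
```

```text
the job is handed in; nothing more can be done
None
```

The heavy case was in the white bay. It now sits in the blue tray, the other two are back in their own bays, and I handed the job in at about 35.6 s of the 72 s.

- **Lifts:** I lifted each case about 75 mm straight up, in the order yellow, white, red. Each went back and was released before the next lift. The readings were about 2–3 N for yellow, 6–7 N for white and 3 N for red. After red I went back for the white case.
- **Tray:** The case was lowered until contact showed at the wrist, then released. In the last depth image its lid is at 65 mm and its handle top at 103 mm, which is what flat on the floor should give. It is within about 2 mm of the tray's centre and lined up with it.
- **Other things:** The yellow and red cases are within about 1 mm of where they started. The other counter items looked unmoved in the last picture, but I judged those by eye and did not measure them.
- **Robot at the end:** The gripper was open and well clear of everything. No check failed or disagreed. The force readings I took at the end of each move stayed below 10 N.

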